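Release the eccentric stop and send the cheese shuttle home

ROBOT

A 6-joint arm with a two-finger parallel gripper is mounted at the origin on the work surface. World frame = base frame: x ahead of the robot, y to its left, z up, the work surface at z = 0. Lengths are in m, angles in rad, forces in N, time in s.
With the tool pointing down it reaches from about 0.325 to 0.875 m from the base axis. Payload 4.4 kg.
Tool frame: the origin (TCP) lies at the very end of the fingers, on their centre line; the grasp point (between the pads) lies 19 mm behind it; z points along the fingers, y is the line along which they close (so a half turn about z gives the same grasp; the last joint's range is limited). The gripper opens to 85 mm and grips with 20 to 120 N. Pads are 22 mm wide; open, the fingers measure 114 mm over their backs; the gripper's body (76 mm by 85 mm) begins 54 mm behind the grasp point. The pads swing forward as they close: fully open they stand 13 mm farther back than shut.
Start: joints at [1.101, 0.207, 1.542, -0, 1.393, -0.15], TCP at [0.18, 0.546, 0.231] pointing down, gripper open.
Joint ranges: [-2.73, 2.73], [-0.86, 2.22], [0.23, 2.46], [-1.11, 4.25], [0.08, 2.63], [-2.82, 2.82]. Speed limits (rad/s): [2.79, 2.79, 3.14, 3.14, 3.14, 3.14].

INTERFACE

Orientations are given as a 3x3 rotation matrix whose columns are the frame's x, y, z axes.
In Python, from cell import move_ptp, servo_line, move_joints, ungrasp, gripper_close, sleep, ik, observe, read_camera, IKError, hand_in gives the robot as it stands. The module is installed in compiled form; this text tells all that it offers. Calls block until the motion is done:
- move_ptp(position, orientation): joint-space move of the TCP to a pose.
- servo_line(position, ori=None, feed=0.15, stop_force=None): straight line of the TCP; ori=None keeps the orientation; feed is the mean speed in m/s. With stop_force (N) it stops when the force on the tool has changed by that much, and returns True; else False.
- move_joints(angles): joint-space move.
- ungrasp() and gripper_close(): open the fingers fully, or close them until they stop; the grip force is fixed at half the most.
- sleep(seconds).
- ik(position, orientation): joint angles nearest the present ones, or None.
- observe(): the state.
- read_camera(name): name is "scene" or "top"; returns a dict with "color" (384x512x3 uint8, blue, green, red), "range_z" (384x512 float32, m along the optical axis (not along the pixel's ray), 0 where there is no reading), "intrinsics" (3x3 intrinsics, pixels), "k1" (the pictures are not rectified: a ray, as slopes to the right and down, at radius r is drawn at 1 + k1 r^2 times it, then the intrinsics apply), "R" (3x3) and "t" (3): a world point X has camera coordinates R X + t. Camera axes: x right, y down, z forward; pixel columns grow to the right and rows downward; lengths in m; the calibration is good to about 2 mm. A picture is of the moment at which its call begins.
A pose or a line that the arm cannot do raises IKError and nothing moves.
- hand_in(): hands the job in; it is judged then, once.
The state is a dict: "t": time; "joint_positions": joint angles; "joint_velocities": joint speeds; "effort": joint torques, N m; "eef_pos": TCP position; "tool_rot": TCP orientation; "ft_force": force on the tool from outside, world axes, zero at the start; "ft_torque": the same for the moment, N m; "gripper_width": finger opening in m; "grip_force": force on a finger pad.
Only numpy, scipy, OpenCV 4.12 (cv2) and the standard library are available. Lean on these libraries where they do the work, as an engineer would, in place of code of your own. Each camera call takes 0.05 s, during which the arm holds its last target. There are 200 camera calls.

TASK

Turn the eccentric stop of the cheese shuttle until its low point faces the carriage's roller (the upright peg then points straight away from the carriage, at the index mark), and only then push the loaded carriage by its upright end plate fully home against the stop. Do it all by pushing with the fingers: do not touch or lift the cheese on the carriage, which rides along in its tray, leave the other things on the bench alone, and end with the hand clear.

Things in the scene. Friction and masses are not known exactly. Their poses are not given: they have to be found in the camera images.
- shuttle: the fixed white plastic bed of the shuttle, 415 x 200 mm, 8 mm thick, on the bench; origin on its underside, x runs along the bed in the direction in which the carriage is pushed (loaded carriage at the -x part on two dark rails, stop at the +x part), y across it, z up. It lies roughly across the robot's front, x to the robot's left within about 15 degrees. Along the middle of its +x edge is the index mark, a dark bar 22 mm long and 4 mm high
- carriage (a joint): travel of the carriage along the bed's +x, in m: starts between 0 and 0.012; 0.080 is fully home, its roller against the low point of the stop. About 2 N of friction, plus a little damping; stays where it is left. With the stop's high point facing it the roller is blocked at 0.020
- cam (a joint): angle of the eccentric stop in rad, positive counter-clockwise from above, no end stops: 0 = high point and peg towards the carriage (carriage blocked), +3.14 or -3.14 (the same place) = low point towards the carriage, peg pointing away from it along the bed's +x. Starts between -2.1 and 2.1. It can be turned either way; stiff (about 0.28 N m, 4 to 5 N at the peg), stays where it is left
- cam_pivot (a point): the stop's turning axis, 115 mm along the bed's +x from its origin, at the top face of the stop, 36 mm above the bench; axes are those of the bed. The stop is a round steel plate, 110 mm across and 16 mm thick, its underside 20 mm above the bench, turning about a point 30 mm off its centre: the rim is 85 mm from the axis on the peg's side (high point) and 25 mm on the opposite side (low point)
- cam_peg (a point): middle of the height of the upright round peg on the stop, 16 mm diameter, standing 46 mm above the plate (from 36 to 82 mm above the bench), 65 mm from the turning axis on the side of the high point
- push_plate (a point): middle of the outer (-x, pushing) face of the carriage's upright end plate, 60 mm above the bench; the plate is 90 mm wide across the bed, 10 mm thick, its top 80 mm and its foot 24 mm above the bench. Push it along the bed's +x
- roller_center (a point): centre of the carriage's white follower roller (20 mm diameter, top 37 mm above the bench), at the carriage's leading end
- tray_center (a point): centre of the carriage's wire tray, 28 mm above the bench, on the surface that bears the cheese; the tray is 132 mm square with a rim 8 mm above that surface
- cheese_center (a point): centre, half-way up, of the loose cream-coloured cheese wheel standing in the carriage's tray, 106 mm diameter, 42 mm high (top 70 mm above the bench), 0.4 kg
- cheese: the same cheese wheel; origin at the centre of its underside, z up
- small_cheese_center (a point): centre of a small loose pale cheese, 70 mm diameter, 35 mm high, on the bench: leave alone
- brush: a brush, 180 mm long, lying on the bench: leave alone
- cup_center (a point): centre, half-way up, of a steel cup, 76 mm diameter, 80 mm high: leave alone
There are look-alikes about, which are no part of the job. There is more than one size of the cheese; the job needs the smallest.

How it is judged:
On the way, in this order (a step that is already met when the one before it is completed fails the run):
1. the stop is turned to its low point (within 0.43 rad) while the carriage is still back (under 20 mm of travel) (x of cam_peg in the frame of cam_pivot above 0 m and y of cam_peg in the frame of cam_pivot between -0.027 and 0.027 m and value of joint carriage below 0.02 m), for 0.2 s.
2. the carriage is pushed home (74 mm of travel or more) (x of cam_peg in the frame of cam_pivot above 0 m and y of cam_peg in the frame of cam_pivot between -0.027 and 0.027 m and value of joint carriage above 0.074 m), for 0.2 s.
At the end, for the whole second after the job is handed in: The peg points away from the carriage to within 27 mm sideways (about 0.43 rad), the carriage stands within 6 mm of fully home (0.080 m), both at rest, and the cheese stands upright in the carriage's tray within 20 mm of its centre (all of step 2 and velocity of joint carriage between -0.01 and 0.01 m/s and velocity of joint cam between -0.1 and 0.1 rad/s and horizontal distance between cheese_center and tray_center below 0.02 m and z of cheese_center in the frame of tray_center below 0.026 m and angle between cheese's own z axis and vertical below 0.1 rad); the robot touches nothing.
It fails at once if the carriage is pushed ahead (over 25 mm) while the stop is not at its low point (value of joint carriage above 0.025 m and not (x of cam_peg in the frame of cam_pivot above 0 m and y of cam_peg in the frame of cam_pivot between -0.036 and 0.036 m)).
It fails at once if the cheese on the carriage is touched by the robot (contact force between any of the fingers, the arm and cheese above 0.5 N).
It fails at once if the cheese on the carriage is lifted, tipped or pushed out of its tray (z of cheese_center in the frame of tray_center above 0.031 m or horizontal distance between cheese_center and tray_center above 0.03 m or angle between cheese's own z axis and vertical above 0.25 rad).
It fails at once if another thing on the bench is moved (over 15 mm) (distance of any of small_cheese_center, brush, cup_center from where it was at the start of the episode above 0.015 m).
It also fails if it takes over 58 s, if anything falls off the work surface, if the arm or the gripper's body presses on something with over 40 N, if the wrist force passes 120 N, or if a joint passes its speed limit or range.

## Working session

There is one attempt and no reset: what is moved stays moved. The work goes in short steps, each a Python script; the robot and the scene stay as the last script left them, time stands still between calls to the robot, and variables do not carry over. Pictures are saved under pics/ and viewed, at most 10 in all, crops included, and the job is handed in when it is done.

```bash
mkdir -p pics; cat > h.py <<'E'
import numpy as np, cv2
from cell import *
def snap(name,fn=None):
    c=read_camera(name)
    if fn: cv2.imwrite('pics/'+fn,c['color'])
    np.savez(f'{name}.npz',**c); return c
def ray(c,u,v):
    K=c['intrinsics'];d=np.array([float(c['k1']),0,0,0,0])
    p=cv2.undistortPoints(np.array([[[u,v]]],float),K,d)[0,0]
    R=c['R'];return -R.T@c['t'],R.T@np.array([p[0],p[1],1])
def onplane(c,u,v,z):
    o,d=ray(c,u,v);return o+d*(z-o[2])/d[2]
def cloud(c):
    H,W=c['range_z'].shape
    u,v=np.meshgrid(np.arange(W),np.arange(H))
    p=cv2.undistortPoints(np.stack([u,v],-1).reshape(-1,1,2).astype(float),c['intrinsics'],np.array([float(c['k1']),0,0,0,0])).reshape(H,W,2)
    z=c['range_z'][...,None];P=np.concatenate([p*z,z],-1)
    return (P-c['t'])@c['R']
E
python3 - <<'E'
from h import *
for n in('scene','top'):
    c=snap(n,n+'0.png');print(n,c['intrinsics'].tolist(),c['k1'],(-c['R'].T@c['t']))
print(observe()['t'])
E
```

```text
scene [[351.66345348490194, 0.0, 255.2659489547937], [0.0, 351.66345348490194, 195.08864124220852], [0.0, 0.0, 1.0]] -0.09781950483099115 [ 1.15815729 -0.26664389  0.91629822]
top [[450.8494768644405, 0.0, 256.20148674681116], [0.0, 450.8494768644405, 197.15033804672512], [0.0, 0.0, 1.0]] -0.14491514888142312 [ 0.47292687 -0.01186744  1.48244921]
0.1
```

View pics/top0.png

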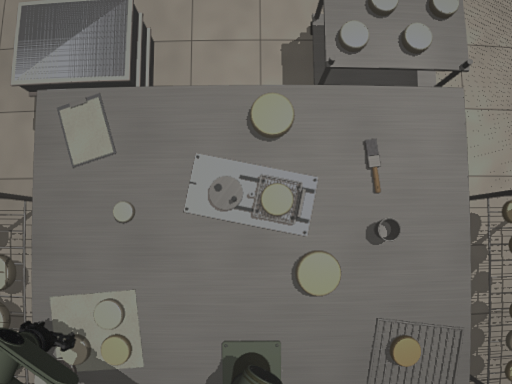

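View pics/scene0.png

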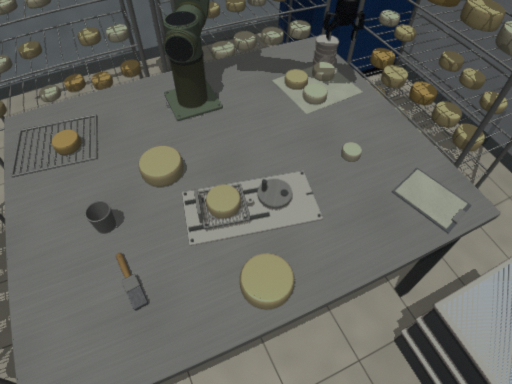

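The top view shows the white shuttle bed with its corners at about (197,155), (317,178), (308,235) and (184,211). The stop is at (225,193) and the loaded carriage's cheese at (277,200). Look-alikes for that cheese are the big wheels at (272,115) and (319,273), the board cheeses at (108,314) and (116,350), the orange one at (406,351) and the small pale one at (123,211). I choose the one in the tray on the bed, and check it in a close crop.

```bash
python3 - <<'E'
from h import *
c=dict(np.load('top.npz'))
a=c['color'][140:250,170:330]
a=cv2.resize(cv2.convertScaleAbs(a,alpha=1.3),None,fx=5,fy=5,interpolation=cv2.INTER_CUBIC)
cv2.imwrite('pics/topcrop.png',a)
s=dict(np.load('scene.npz'))
a=cv2.resize(cv2.convertScaleAbs(s['color'][165:245,175:330],alpha=1.3),None,fx=5,fy=5,interpolation=cv2.INTER_CUBIC)
cv2.imwrite('pics/scenecrop.png',a)
# bed by colour
hsv=cv2.cvtColor(c['color'],cv2.COLOR_BGR2HSV)
print(hsv[165,205],hsv[165,180],hsv[200,277],hsv[205,220],hsv[220,200])
P=cloud(c);print(P[165,205],P[200,277],P[193,240],P[165,180])
E
```

```text
[ 90   2 136] [ 20  14 109] [ 34  28 137] [ 20  14 113] [ 20  14 109]
[0.67404764 0.1483138  0.00497781] [ 0.55304611 -0.0851689   0.06745407] [0.57832454 0.0320832  0.03415346] [ 0.67584726  0.23268631 -0.00248374]
```

View pics/topcrop.png

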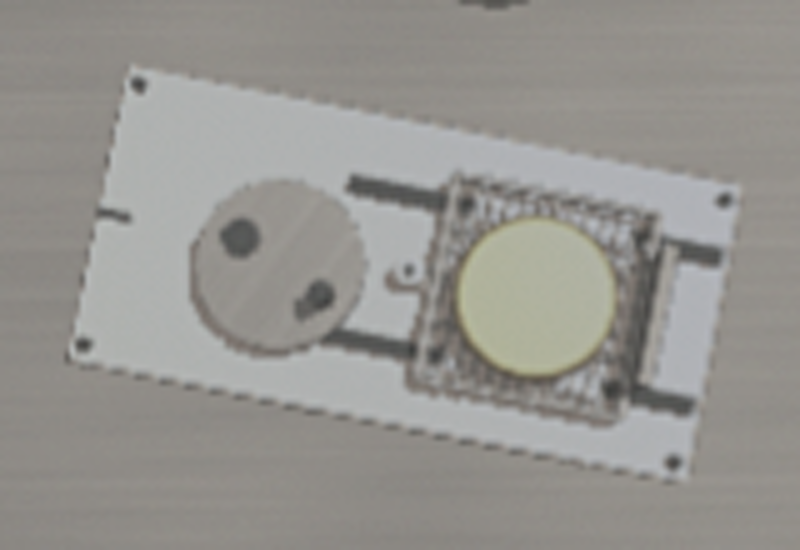

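View pics/scenecrop.png

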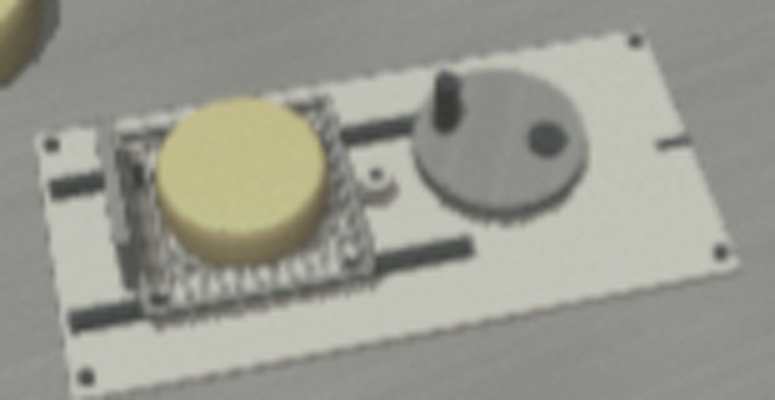

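The crops confirm it: the tray cheese on the bed at (277,200) is the job's. The index mark is at top px (193,183), the pivot hub at about (218,188), and the peg at about (233,199), on the carriage's robot side. Next I measure the frame.

```bash
cat > m.py <<'E'
from h import *
from scipy import ndimage
def tp(x,y,z,c,o=(170,140)): return onplane(c,o[0]+(x+.5)/5-.5,o[1]+(y+.5)/5-.5,z)
c=dict(np.load('top.npz'));s=dict(np.load('scene.npz'))
TL,TR,BR,BL=[tp(*p,.008,c) for p in((131,66),(741,186),(688,481),(68,360))]
so=(175,165)
# scene: far-left, far-right(near +y/-x), ...
S=[tp(*p,.008,s,so) for p in((740,268),(80,398),(38,135),(640,30))]
for n,q in(('top',[TL,TR,BR,BL]),('scene',S)):
    O=np.mean(q,0);ex=(q[0]+q[3]-q[1]-q[2])/2;ey=(q[2]+q[3]-q[0]-q[1])/2
    print(n,O,np.linalg.norm(ex),np.linalg.norm(ey),np.degrees(np.arctan2(ex[1],ex[0])),np.degrees(np.arctan2(ey[1],ey[0])))
for n,c_,o,pk in(('top',c,(170,140),dict(hub=(240,238,.036),peg=(321,293,.082),plate_top=(667,315,.08),roller=(408,270,.037))),('scene',s,so,dict(hub=(548,138,.036),peg=(447,75,.082),plate_top=(115,190,.08),roller=(377,174,.037)))):
    for k,v in pk.items(): print(n,k,tp(*v,c_,o)[:2].round(4))
E
python3 m.py
```

```text
top [ 0.57638261 -0.00288581  0.008     ] 0.4123761770094628 0.19792902867905532 78.50101853577264 168.5189826790369
scene [0.57797357 0.00156225 0.008     ] 0.4090669664310627 0.19853339478928095 78.33368619334226 168.8641381376485
top hub [0.5974 0.1041]
top peg [0.5587 0.05  ]
top plate_top [ 0.5436 -0.1657]
top roller [ 0.5759 -0.004 ]
scene hub [0.5959 0.1088]
scene peg [0.5569 0.0554]
scene plate_top [ 0.5534 -0.1582]
scene roller [ 0.5776 -0.0011]
```

```bash
cat >> h.py <<'E'
C=np.array([.598,.109]);YAW=np.radians(78.45);O=np.array([.577,-.001])
def rot(yaw): # tool down, tool x along yaw
    x=np.array([np.cos(yaw),np.sin(yaw),0]);z=np.array([0,0,-1.]);return np.stack([x,np.cross(z,x),z],1)
def pusher(phi,d,sgn,z=.047):
    r=np.array([np.cos(phi),np.sin(phi)]);t=np.array([-r[1],r[0]])
    return np.r_[C+.065*r+d*t,z],rot(phi-np.pi/2+(np.pi if sgn<0 else 0))
E
python3 - <<'E'
from h import *
ph=np.radians(np.linspace(-125.5,-284,12))
for s in(1,-1):
    print(s)
    for i,p in enumerate(ph):
        q=ik(*pusher(p,.034 if i==0 else .019,s));print(None if q is None else np.round(q,2))
    y=YAW+(np.pi if s<0 else 0)
    for L in(-.24,-.09):
        P=np.r_[O+L*np.array([np.cos(YAW),np.sin(YAW)]),.05];q=ik(P,rot(y));print('push',P,None if q is None else np.round(q,2))
E
```

```text
1
[-0.09  0.45  1.65 -0.    1.05 -1.04]
[-0.06  0.4   1.71 -0.    1.03 -0.76]
[-0.04  0.38  1.74 -0.    1.02 -0.49]
[-0.02  0.37  1.76 -0.    1.01 -0.21]
[ 0.01  0.36  1.77 -0.    1.01  0.07]
[ 0.05  0.36  1.77 -0.    1.01  0.35]
[ 0.08  0.37  1.75 -0.    1.02  0.63]
[ 0.1   0.39  1.73 -0.    1.02  0.91]
[ 0.13  0.42  1.69 -0.    1.03  1.19]
[ 0.14  0.44  1.65 -0.    1.05  1.45]
[ 0.15  0.47  1.61 -0.    1.06  1.71]
[ 0.15  0.5   1.56 -0.    1.08  1.96]
push [ 0.52894648 -0.23614008  0.05      ] [-0.57  0.42  1.67 -0.    1.05 -0.37]
push [ 0.55897993 -0.08917753  0.05      ] [-0.31  0.4   1.7  -0.    1.04 -0.11]
-1
[-0.09  0.45  1.65 -0.    1.05  2.11]
[-0.06  0.4   1.71 -0.    1.03  2.38]
[-0.04  0.38  1.74 -0.    1.02  2.65]
None
None
[ 0.05  0.36  1.77 -0.    1.01 -2.79]
[ 0.08  0.37  1.75 -0.    1.02 -2.51]
[ 0.1   0.39  1.73 -0.    1.02 -2.23]
[ 0.13  0.42  1.69 -0.    1.03 -1.96]
[ 0.14  0.44  1.65 -0.    1.05 -1.69]
[ 0.15  0.47  1.61 -0.    1.06 -1.43]
[ 0.15  0.5   1.56 -0.    1.08 -1.18]
push [ 0.52894648 -0.23614008  0.05      ] [-0.57  0.42  1.67 -0.    1.05  2.77]
push [ 0.55897993 -0.08917753  0.05      ] None
```

Sign +1 works throughout. I descend behind the peg and push a first portion of the arc, monitoring the force.

```bash
python3 - <<'E'
from h import *
gripper_close()
p,R=pusher(np.radians(-125.5),.034,1)
move_ptp(p+[0,0,.15],R)
print('down stop',servo_line(p,feed=.1,stop_force=8))
o=observe();print(o['t'],o['eef_pos'],o['gripper_width'])
f0=o['ft_force']
for deg,d in((-125.5,.019),(-139,.019),(-152,.019)):
    servo_line(*pusher(np.radians(deg),d,1),feed=.06);o=observe();print(deg,o['t'],np.round(o['eef_pos'],3),np.round(o['ft_force']-f0,1))
a=snap('top');b=snap('scene')
f=lambda im,x0,x1,y0,y1,k:cv2.resize(cv2.convertScaleAbs(im['color'][y0:y1,x0:x1],alpha=1.3),(400*k//k,300))
cv2.imwrite('pics/step1.png',np.hstack([f(a,170,330,140,260,1),f(b,175,335,140,260,1)]))
E
```

```text
down stop False
4.8417 [0.58865453 0.03631588 0.04783332] -0.0003270653630574647
-125.5 5.2417 [0.575 0.045 0.047] [ 1.3 -0.9  1.1]
-139 5.6583 [0.562 0.052 0.047] [ 2.7 -2.2  1.3]
-152 6.0667 [0.55  0.062 0.047] [ 3.1 -1.5  0.9]
```

View pics/step1.png

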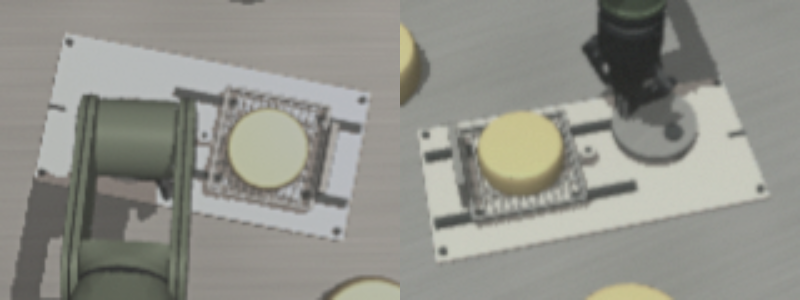

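The stop has turned towards the robot side (hub at about (673,132) in the right half, plate now mostly left of and above it), so pushing works. I continue the arc.

```bash
python3 - <<'E'
from h import *
for deg in np.arange(-165,-283,-13):
    servo_line(*pusher(np.radians(deg),.019,1),feed=.06);o=observe();print(deg,round(o['t'],2),np.round(o['eef_pos'],3),np.round(o['ft_force'],1))
    if np.linalg.norm(o['ft_force'])>25: break
p,R=pusher(np.radians(deg),.045,1)
servo_line(p,feed=.1);servo_line(p+[0,0,.12],feed=.2)
Q=np.r_[O-.24*np.array([np.cos(YAW),np.sin(YAW)]),.2]
move_ptp(Q,rot(YAW))
a=snap('top');b=snap('scene')
f=lambda im,x0,x1,y0,y1:cv2.resize(cv2.convertScaleAbs(im['color'][y0:y1,x0:x1],alpha=1.3),(400,300))
cv2.imwrite('pics/step2.png',np.hstack([f(a,170,330,140,260),f(b,175,335,140,260)]));print(deg,observe()['t'])
E
```

```text
-165 6.58 [0.54  0.074 0.047] [ 1.8 -2.4  0.7]
-178 6.98 [0.533 0.088 0.047] [ 0.4 -1.8  1.2]
-191 7.39 [0.53  0.103 0.047] [ 0.8 -1.3  0.8]
-204 7.8 [0.53  0.118 0.047] [-0.2 -0.3  1.4]
-217 8.21 [0.534 0.133 0.047] [-0.4 -2.5  1.5]
-230 8.62 [0.541 0.147 0.047] [ 0.2 -1.4 -0.4]
-243 9.03 [0.551 0.158 0.047] [-0.2 -2.2 -1. ]
-256 9.43 [0.563 0.168 0.047] [-0.4 -1.7 -0.7]
-269 9.84 [0.577 0.174 0.047] [-2.2 -1.  -1.6]
-282 10.25 [0.593 0.177 0.047] [-1.7 -0.9 -2.1]
-282 13.5
```

View pics/step2.png

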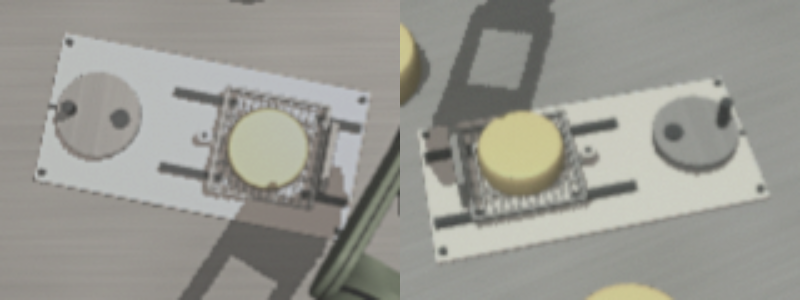

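The peg now points at the index mark: in the left half, hub (120,118), peg (67,108), mark (55,106). The carriage is still back. Now I push the end plate.

```bash
python3 - <<'E'
from h import *
u=np.array([np.cos(YAW),np.sin(YAW)])
P=lambda L,z=.05:np.r_[O+L*u,z]
print(servo_line(P(-.24),feed=.1,stop_force=8))
print(servo_line(P(-.19),feed=.05,stop_force=12))
st=servo_line(P(-.08),feed=.04,stop_force=12)
o=observe();L=(o['eef_pos'][:2]-O)@u
print(st,'L',L,o['ft_force'],o['t'])
sleep(.3);o=observe();print((o['eef_pos'][:2]-O)@u,o['ft_force'])
servo_line(P(L-.08),feed=.1);servo_line(P(L-.08,.25),feed=.2)
move_ptp(np.array([.35,-.3,.3]),rot(YAW))
a=snap('top');b=snap('scene')
f=lambda im,x0,x1,y0,y1:cv2.resize(cv2.convertScaleAbs(im['color'][y0:y1,x0:x1],alpha=1.3),(400,300))
cv2.imwrite('pics/step3.png',np.hstack([f(a,170,330,140,260),f(b,175,335,140,260)]));print(observe()['t'])
E
```

```text
False
False
True L -0.10242073440899101 [ 0.90666752 -2.88941994  2.18417816] 18.2667
-0.10250155957125706 [-1.01827282 -0.49066216  0.40054233]
21.675
```

View pics/step3.png

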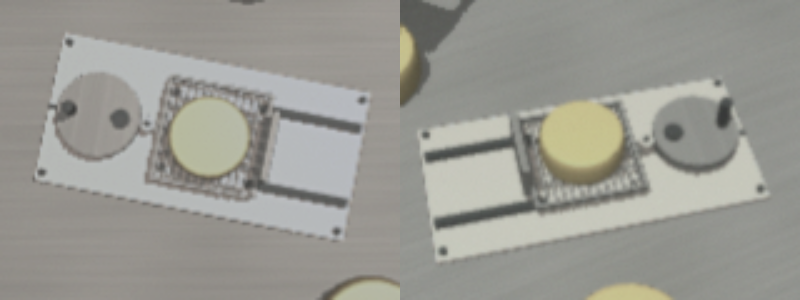

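The roller at (146,124) touches the stop's low point, about 36 mm from the hub against 35 mm expected. The peg is at the mark, the cheese is centred and the hand is clear, so I hand in.

```bash
python3 -c "from cell import *;print(hand_in())"
```

```text
the job is handed in; nothing more can be done
None
```

I turned the stop to its low point, with the peg at the index mark, then pushed the loaded carriage home against it with the hand left clear, and handed the job in at about 22 s; no verdict came back, but the last pictures showed everything in place.

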